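# Find the full tin by heft and hold it up

### The arm

A 6-joint arm with a two-finger parallel gripper is mounted at the origin on the work surface. World frame = base frame: x ahead of the robot, y to its left, z up, the work surface at z = 0. Lengths are in m, angles in rad, forces in N, time in s.
With the tool pointing down it reaches from about 0.375 to 0.975 m from the base axis. Payload 3.8 kg.
Tool frame: the origin (TCP) lies midway between the tips of the shut fingers; the grasp point (between the pads) lies 19 mm behind it; z points along the fingers, y is the direction in which the jaws open and shut (so a half turn about z gives the same grasp; the last joint's range is limited). The gripper opens to 85 mm and grips with 20 to 120 N. Pads are 22 mm wide; open, the fingers measure 114 mm over their backs; the gripper's body (76 mm by 85 mm) begins 54 mm behind the grasp point. The pads swing forward as they close: fully open they stand 13 mm farther back than shut.
Start: joints at [-1.247, 0.264, 1.604, -0, 1.274, -0.037], TCP at [0.238, -0.632, 0.231] pointing down, gripper open.
Joint ranges: [-2.63, 2.63], [-0.94, 2.18], [0.31, 2.57], [-1.31, 4.45], [0, 2.66], [-2.55, 2.55]. Speed limits (rad/s): [2.57, 2.57, 3.14, 3.14, 3.14, 3.14].

### API

Orientations are given as a rotation vector (axis times angle).
In Python, from workcell import bot gives the robot as it stands.
- The arm moves only by the tool drive_tool, never from a script. Its argument "deltas" is a list of rows, each an object with "hand": the opening, from 0 (shut) to 1 (fully open); "offset": the shift along the world's x, y, z in cm, a list of three; "angular": the turn, a rotation vector about the world's x, y, z in degrees, a list of three. A call has 1 to 8 rows; each row is the pose to reach, as a shift and turn from the pose commanded when the call began; what a row does not reach only later rows make up. A row lasts 1/8 s, in which the tool goes at most 62.5 mm and 10.7 degrees, less where a joint would pass 70% of its speed; a pose out of reach is approached as far as the arm can. A call with a gripper value outside its range is refused whole. The fingers move at their own pace and stop on an object; "force" is the grip in N (left out, the last holds). Time passes only in rows, so rows that repeat a pose let the fingers close. It gives the time, the measured TCP pose, the force and the opening at its end, in the units of the state.
- bot.read_state(): the state, without advancing time (a new reading comes with each control period).
- bot.read_camera(name): name is "scene" or "side" or "wrist"; returns a dict with "frame" (480x640x3 uint8, blue, green, red), "mtx" (3x3 intrinsics, pixels), "R" (3x3) and "t" (3): a world point X has camera coordinates R X + t. Camera axes: x right, y down, z forward; pixel columns grow to the right and rows downward; lengths in m; the calibration is good to about 2 mm. A picture is of the moment at which its call begins. There is no depth.
- bot.finish_job(): hands the job in, once; it reports no verdict.
The state is a dict: "time": time; "q": joint angles; "joint_vel": joint speeds; "joint_torque": joint torques, N m; "tool_pos": TCP position; "tcp_rot": TCP orientation; "wrist_force": force on the tool from outside, world axes, zero at the start; "torque": the same for the moment, N m; "width": opening from 0.0 (shut) to 1.0 (fully open).
Only numpy, scipy, OpenCV 4.12 (cv2) and the standard library are available. Lean on these libraries where they do the work, as an engineer would, in place of code of your own. Each camera call takes 0.05 s, during which the arm holds its last target. There are 200 camera calls.

### The job

One of these three look-alike closed tins is the full one: heft them one at a time, lifting each a good 5 cm straight up off its mat, first the tin on the green mat, then yellow, then red, and set the lighter ones gently back upright on their own mats without dropping them. Finish while holding the heaviest tin in the gripper, upright and still, about 20 cm above the bench and touching nothing else, for the stock checker to see; do not put it down. Do not disturb or tip the other things on the bench.

Things in the scene. Friction and masses are not known exactly. Their poses are not given: they have to be found in the camera images.
- tin_a: One of three closed tins that look exactly alike: white and blue painted cylinder with a bare metal lid band, 56 diametermeter, 90 mm tall. Origin at the centre of its underside, z up through the lid. Starts upright on one of the three mats; the names and places say nothing of the weight. Tins weigh between 0.2 and 0.65 kg; exactly one weighs over 0.5 kg, the others less than 0.32 kg. Rigid; a firm grip (25 to 40 N) does no harm.
- tin_b: One of three closed tins that look exactly alike: white and blue painted cylinder with a bare metal lid band, 56 diametermeter, 90 mm tall. Origin at the centre of its underside, z up through the lid. Starts upright on one of the three mats; the names and places say nothing of the weight. Tins weigh between 0.2 and 0.65 kg; exactly one weighs over 0.5 kg, the others less than 0.32 kg. Rigid; a firm grip (25 to 40 N) does no harm.
- tin_c: One of three closed tins that look exactly alike: white and blue painted cylinder with a bare metal lid band, 56 diametermeter, 90 mm tall. Origin at the centre of its underside, z up through the lid. Starts upright on one of the three mats; the names and places say nothing of the weight. Tins weigh between 0.2 and 0.65 kg; exactly one weighs over 0.5 kg, the others less than 0.32 kg. Rigid; a firm grip (25 to 40 N) does no harm.
- mat_green: Flat round green mat fixed to the bench, 90 diametermeter, 4 mm thick; the tin here is hefted first. Origin at the centre of its underside, on the bench (z = 0). The mats lie at least 115 mm apart, in any order.
- mat_yellow: Flat round yellow mat fixed to the bench, 90 diametermeter, 4 mm thick; the tin here is hefted second. Origin at the centre of its underside, on the bench (z = 0). The mats lie at least 115 mm apart, in any order.
- mat_red: Flat round red mat fixed to the bench, 90 diametermeter, 4 mm thick; the tin here is hefted third. Origin at the centre of its underside, on the bench (z = 0). The mats lie at least 115 mm apart, in any order.
- amber_bottle: Bystander, to be left alone: brown glass bottle with white cap, 48 diameter, 115 tall (mm). Origin at the centre of its underside.
- white_bottle: Bystander, to be left alone: small white bottle with green cap, 42 diameter, 85 tall (mm). Origin at the centre of its underside.
- tall_carton: Bystander, to be left alone: upright white carton with a green band, 50 x 65 x 100 tall (mm). Origin at the centre of its underside.
- flat_carton: Bystander, to be left alone: flat yellow carton, 50 x 90 x 22 tall (mm). Origin at the centre of its underside.
- ointment_pot: Bystander, to be left alone: low white pot with blue lid, 47 diameter, 36 tall (mm). Origin at the centre of its underside.
- tape_dispenser: Bystander, to be left alone: black desk tape dispenser, 140 x 55 x 80 tall (mm). Origin at the centre of its underside.
- count_tray: Bystander, to be left alone: flat blue open counting tray, 160 x 110 x 22 tall (mm). Origin at the centre of its underside.
Things that resemble listed ones, but are neither listed nor needed, are in the scene too. There is more than one size of the mat_green; the one meant has the size given above.

How it is judged:
By the outcome, as a careful person would: the job done as asked, in the order asked, and still so for the second after the job is handed in, while the arm keeps its last pose, push and grip.
It also fails if it takes over 72 s, if anything falls off the work surface, if the arm or the gripper's body presses on something with over 40 N, if the wrist force passes 120 N, or if a joint passes its speed limit or range.

## Working session

There is one attempt and no reset: what is moved stays moved. The work goes in short steps, Python scripts to look and compute and a tool call to move; the robot and the scene stay as the last step left them, time stands still between calls to the robot, and variables do not carry over. Pictures are saved under pics/ and viewed, about 8 in all and at most 12, crops included, and the job is handed in when it is done.

Besides the shell and the picture viewer there is one more tool, called by a JSON object that holds its "fn" and its "kwargs", one argument or row to a line. drive_tool: Moves the arm, as the interface text tells. Its arguments: {"type":"object","properties":{"deltas":{"type":"array"},"force":{"type":"number"}},"required":["deltas"]}

```bash
mkdir -p pics; ls; python3 - <<'E'
from workcell import bot
import cv2
for n in("scene","side"):
    c=bot.read_camera(n); cv2.imwrite(f"pics/{n}0.png",c["frame"]); print(n,c["mtx"].tolist(),(-c["R"].T@c["t"]).round(3),c["R"].round(2).tolist())
print(bot.read_state())
E
```

```text
pics
scene [[557.6207458257556, 0.0, 319.9060193467714], [0.0, 557.6207458257556, 235.8867556975139], [0.0, 0.0, 1.0]] [1.095 0.579 0.801] [[-0.71, 0.7, -0.01], [0.49, 0.49, -0.72], [-0.5, -0.52, -0.69]]
side [[531.2206308391868, 0.0, 322.53355948847377], [0.0, 531.2206308391868, 238.43335960884096], [0.0, 0.0, 1.0]] [-0.003  0.802  1.002] [[-0.81, -0.58, 0.01], [-0.41, 0.57, -0.71], [0.41, -0.58, -0.7]]
{'time': 0.1, 'q': array([-1.24688280e+00,  2.64668502e-01,  1.60525736e+00,  2.03639505e-05,
        1.27370706e+00, -3.68851444e-02]), 'joint_vel': array([ 1.06397654e-03, -3.37935090e-06, -1.83307730e-03, -1.30076391e-03,
       -1.92140028e-03, -8.30222352e-04]), 'joint_torque': array([-4.73964265e-04, -5.16709542e+01, -3.68589270e+01,  3.56093199e-05,
        6.33563395e-03, -1.79807887e-05]), 'tool_pos': array([ 0.23808982, -0.6308983 ,  0.23008205]), 'tcp_rot': array([-3.08862366e+00, -5.63300186e-01,  4.27825935e-04]), 'wrist_force': array([-0.13092243,  0.25352632,  0.13503193]), 'torque': array([ 0.01057879, -0.04824699,  0.07758104]), 'width': 1.001626153922129}
```

View pics/scene0.png

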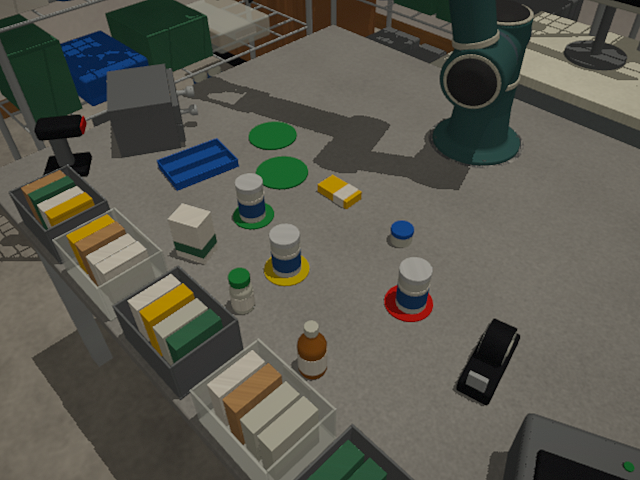

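View pics/side0.png

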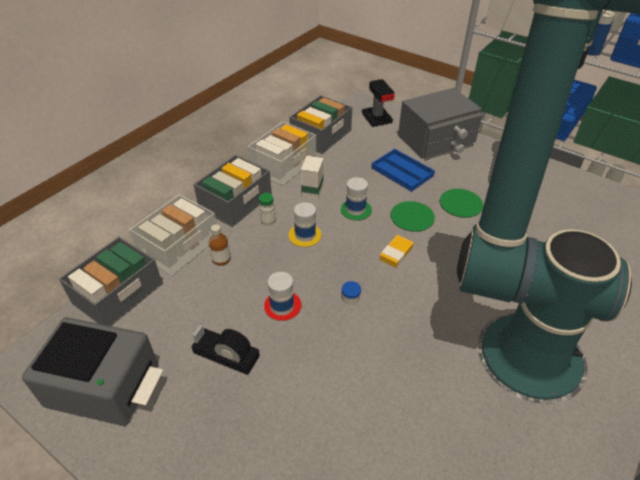

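The scene view shows tins on the green (252,213), yellow (287,267) and red (410,302) mats. Two larger, empty green discs at (272,135) and (282,172) are decoys. Next I'll measure the tin and mat centres and roughly locate the neighbours.

```bash
cat >h.py <<'E'
import numpy as np,cv2
from workcell import bot
def rays(c,uv):
    uv=np.atleast_2d(uv).astype(float)
    d=np.c_[(uv-c["mtx"][:2,2])/c["mtx"][[0,1],[0,1]],np.ones(len(uv))]@c["R"]
    return -c["R"].T@c["t"],d
def plane(c,uv,z):
    o,d=rays(c,uv); return (o+d*((z-o[2])/d[:,2])[:,None])[:,:2]
def hsv(c): return cv2.cvtColor(c["frame"],cv2.COLOR_BGR2HSV)
R={"green":((50,120,40),(75,255,255)),"yellow":((18,140,80),(32,255,255)),"red":((0,180,80),(6,255,255)),"blue":((105,120,30),(125,255,255))}
def blob(c,col,roi):
    m=cv2.inRange(hsv(c),*map(np.array,R[col])); k=np.zeros_like(m); x0,y0,x1,y1=roi; k[y0:y1,x0:x1]=m[y0:y1,x0:x1]
    n,l,s,ce=cv2.connectedComponentsWithStats(k); i=1+np.argmax(s[1:,4]); v,u=np.where(l==i); return np.c_[u,v]
def meet(a,ua,b,ub):
    oa,da=rays(a,ua);ob,db=rays(b,ub); A=np.c_[da[0],-db[0]]
    s=np.linalg.lstsq(A,ob-oa,rcond=None)[0]; return (oa+da[0]*s[0]+ob+db[0]*s[1])/2,np.linalg.norm(A@s-ob+oa)
def cross(a,ua,b,ub): # vertical planes
    oa,da=rays(a,ua);ob,db=rays(b,ub)
    s=np.linalg.solve(np.c_[da[0,:2],-db[0,:2]],(ob-oa)[:2]); return oa[:2]+da[0,:2]*s[0]
E
python3 - <<'E'
from h import *
a=bot.read_camera("scene");b=bot.read_camera("side")
roi={"green":((228,160,280,232),(335,170,378,222)),"yellow":((258,215,315,290),(284,198,325,250)),"red":((380,250,440,325),(260,268,305,322))}
for k,(ra,rb) in roi.items():
    P=np.r_[plane(a,blob(a,k,ra),.004),plane(b,blob(b,k,rb),.004)].astype(np.float32)
    (mc,mr)=cv2.minEnclosingCircle(P)
    A=blob(a,"blue",ra);B=blob(b,"blue",rb)
    mid=lambda q:[(q[:,0].min()+q[:,0].max())/2,q[:,1].mean()]
    print(k,"mat",np.round(mc,4),"r",round(mr,4),"tin",cross(a,mid(A),b,mid(B)).round(4),len(A),len(B), meet(a,mid(A),b,mid(B)))
for n,ua,ub,in [("carton top",(191,217),(313,165)),("whitecap",(239,274),(265,197)),("ambercap",(311,325),(215,229)),("pot",(402,228),(351,288)),("tape",(490,355),(228,345)),("flat",(340,190),(397,248))]:
    print(n,*[np.round(x,3) for x in meet(a,ua,b,ub)])
E
```

```text
green mat [ 0.5091 -0.2156] r 0.1199 tin [ 0.5771 -0.1748] 297 117 (array([ 0.57736809, -0.17484911,  0.01508682]), np.float64(0.0011985794808309308))
yellow mat [ 0.631  -0.0037] r 0.0465 tin [ 0.6295 -0.0059] 329 127 (array([ 0.63008185, -0.00580778,  0.01226787]), np.float64(0.001859692750466651))
red mat [0.5298 0.2176] r 0.0457 tin [0.5256 0.2229] 337 140 (array([0.52642541, 0.22278867, 0.00903087]), np.float64(0.0015691177644462896))
carton top [ 0.722 -0.169  0.093] 0.004
whitecap [0.747 0.01  0.087] 0.0
ambercap [0.748 0.193 0.112] 0.003
pot [0.411 0.101 0.034] 0.003
tape [0.54  0.39  0.029] 0.008
flat [ 0.396 -0.09   0.018] 0.009
```

{"fn": "drive_tool", "kwargs": {
  "deltas": [
    {"hand": 1, "offset": [2, 2.7, 0], "angular": [0, 0, 0]},
    {"hand": 1, "offset": [5, 6.7, 0], "angular": [0, 0, 0]},
    {"hand": 1, "offset": [8, 10.7, 0], "angular": [0, 0, 0]},
    {"hand": 1, "offset": [11, 14.7, 0], "angular": [0, 0, 0]},
    {"hand": 1, "offset": [14, 18.7, 0], "angular": [0, 0, 0]},
    {"hand": 1, "offset": [17, 22.7, 0], "angular": [0, 0, 0]},
    {"hand": 1, "offset": [20, 26.7, 0], "angular": [0, 0, 0]},
    {"hand": 1, "offset": [23, 30.7, 0], "angular": [0, 0, 0]}
  ],
  "force": 30
}}

```text
time: 1.2
tool_pos: [0.469, -0.3231, 0.2312]
tcp_rot: [3.091, 0.563, 0.0]
wrist_force: [0.6, -0.4, 0.3]
width: 0.997
```

{"fn": "drive_tool", "kwargs": {
  "deltas": [
    {"hand": 1, "offset": [3, 4.0, 0], "angular": [0, 0, 0]},
    {"hand": 1, "offset": [6, 8, 0], "angular": [0, 0, 0]},
    {"hand": 1, "offset": [8.5, 12, -1]},
    {"hand": 1, "offset": [10, 14, -2]},
    {"hand": 1, "offset": [10.9, 14.9, -3]},
    {"hand": 1, "offset": [10.9, 14.9, -3]},
    {"hand": 1, "offset": [10.9, 14.9, -3]}
  ]
}}

```text
invalid input
```

```bash
python3 - <<'E'
from h import *
from scipy.spatial.transform import Rotation as Ro
c=bot.read_camera("wrist");cv2.imwrite("pics/w1.png",c["frame"]);np.savez("w1.npz",**c)
s=bot.read_state();print(s["time"],s["tool_pos"],s["wrist_force"],"\n",Ro.from_rotvec(s["tcp_rot"]).as_matrix().round(3),s["q"].round(2),(-c["R"].T@c["t"]).round(3))
E
```

```text
1.25 [ 0.47216048 -0.31828442  0.23121125] [ 1.75785472  2.91035146 -0.41585022] 
 [[ 0.935  0.355  0.003]
 [ 0.355 -0.935  0.004]
 [ 0.004 -0.003 -1.   ]] [-0.64  0.07  1.83  0.01  1.24  0.57] [ 0.539 -0.295  0.374]
```

View pics/w1.png

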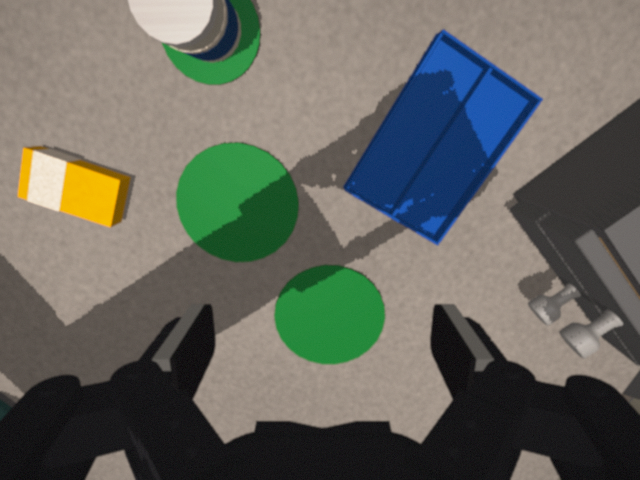

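The wrist view shows the tin on the green mat at upper left (190,15) and the two empty decoy mats lower down. My second call was refused because some rows had no "angular" field. I'll move to put the camera over the tin.

{"fn": "drive_tool", "kwargs": {
  "deltas": [
    {"hand": 1, "offset": [1.2, 3.5, 0], "angular": [0, 0, 0]},
    {"hand": 1, "offset": [2.5, 7, 0], "angular": [0, 0, 0]},
    {"hand": 1, "offset": [3.7, 10.5, 0], "angular": [0, 0, 0]},
    {"hand": 1, "offset": [4.3, 12.4, 0], "angular": [0, 0, 0]},
    {"hand": 1, "offset": [4.3, 12.4, 0], "angular": [0, 0, 0]},
    {"hand": 1, "offset": [4.3, 12.4, 0], "angular": [0, 0, 0]}
  ]
}}

```text
time: 2.0
tool_pos: [0.511, -0.2015, 0.2312]
tcp_rot: [3.09, 0.563, -0.001]
wrist_force: [-0.2, 0.8, -0.7]
width: 0.998
```

```bash
cat >>h.py <<'E'
def look(name,col):
    "lid centre and mat centre from the wrist view"
    c=bot.read_camera("wrist");f=c["frame"];h=hsv(c)
    s=bot.read_state();print("t",s["time"],"tcp",s["tool_pos"].round(4),"F",s["wrist_force"].round(2))
    m=cv2.inRange(h,*map(np.array,R[col])); n,l,st,ce=cv2.connectedComponentsWithStats(m)
    i=1+np.argmax(st[1:,4]-20*np.hypot(*(ce[1:]-[320,240]).T)); v,u=np.where(l==i)
    mc,mr=cv2.minEnclosingCircle(plane(c,np.c_[u,v],.004).astype(np.float32)); print(col,"mat",np.round(mc,4),round(mr,4))
    g=cv2.medianBlur(cv2.cvtColor(f,cv2.COLOR_BGR2GRAY),5)
    z=-(c["R"].T@c["t"])[2]
    depth=(-c["R"].T@c["t"])[2]-.094; rp=c["mtx"][0,0]*.028/depth
    C=cv2.HoughCircles(g,cv2.HOUGH_GRADIENT,1,40,param1=80,param2=15,minRadius=int(rp*.85),maxRadius=int(rp*1.12))
    for q in (C[0][:4] if C is not None else []):
        print("circ",q.round(1),"exp r",rp.round(1),"->",plane(c,q[:2],.094).round(4)); cv2.circle(f,(int(q[0]),int(q[1])),int(q[2]),(255,0,255),1)
    cv2.imwrite(f"pics/{name}.png",f)
E
python3 -c "
from h import *
look('w2','green')"
```

```text
t 2.05 tcp [ 0.511  -0.2016  0.2312] F [ 0.33 -0.34 -0.92]
green mat [ 0.4312 -0.2436] 0.0615
circ [321.5 125.5  40.4] exp r 37.3 -> [[ 0.5768 -0.1749]]
circ [400.5 377.5  40.4] exp r 37.3 -> [[ 0.3995 -0.3169]]
circ [362.5 216.5  37.1] exp r 37.3 -> [[ 0.5247 -0.2283]]
circ [191.5 350.5  37. ] exp r 37.3 -> [[ 0.361  -0.1349]]
```

View pics/w2.png

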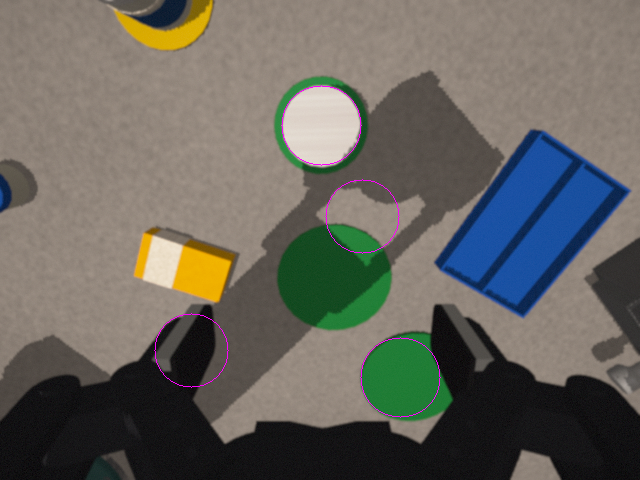

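The wrist view puts the lid at (321,125), which gives (0.577,-0.175) and agrees with the two-view fix. I'll go above it, down, and grip.

{"fn": "drive_tool", "kwargs": {
  "deltas": [
    {"hand": 1, "offset": [3, 1.2, 0], "angular": [0, 0, 0]},
    {"hand": 1, "offset": [6.6, 2.6, 0], "angular": [0, 0, 0]},
    {"hand": 1, "offset": [6.6, 2.6, -4], "angular": [0, 0, 0]},
    {"hand": 1, "offset": [6.6, 2.6, -8], "angular": [0, 0, 0]},
    {"hand": 1, "offset": [6.6, 2.6, -12], "angular": [0, 0, 0]},
    {"hand": 1, "offset": [6.6, 2.6, -15], "angular": [0, 0, 0]},
    {"hand": 1, "offset": [6.6, 2.6, -17.5], "angular": [0, 0, 0]},
    {"hand": 1, "offset": [6.6, 2.6, -18.6], "angular": [0, 0, 0]}
  ]
}}

```text
time: 3.05
tool_pos: [0.5758, -0.1753, 0.0433]
tcp_rot: [-3.09, -0.561, 0.004]
wrist_force: [-0.3, -0.8, -0.0]
width: 1.0
```

{"fn": "drive_tool", "kwargs": {
  "deltas": [
    {"hand": 1, "offset": [0, 0, 0], "angular": [0, 0, 0]},
    {"hand": 0.6, "offset": [0, 0, 0], "angular": [0, 0, 0]},
    {"hand": 0.5, "offset": [0, 0, 0], "angular": [0, 0, 0]},
    {"hand": 0.5, "offset": [0, 0, 0], "angular": [0, 0, 0]},
    {"hand": 0.5, "offset": [0, 0, 0], "angular": [0, 0, 0]},
    {"hand": 0.5, "offset": [0, 0, 0], "angular": [0, 0, 0]},
    {"hand": 0.5, "offset": [0, 0, 0], "angular": [0, 0, 0]},
    {"hand": 0.5, "offset": [0, 0, 0], "angular": [0, 0, 0]}
  ],
  "force": 30
}}

```text
time: 4.05
tool_pos: [0.5786, -0.1751, 0.047]
tcp_rot: [3.089, 0.564, 0.004]
wrist_force: [-0.5, -1.4, 6.1]
width: 0.654
```

{"fn": "drive_tool", "kwargs": {
  "deltas": [
    {"hand": 0.3, "offset": [0, 0, 0], "angular": [0, 0, 0]},
    {"hand": 0.3, "offset": [0, 0, 1], "angular": [0, 0, 0]},
    {"hand": 0.3, "offset": [0, 0, 3], "angular": [0, 0, 0]},
    {"hand": 0.3, "offset": [0, 0, 5], "angular": [0, 0, 0]},
    {"hand": 0.3, "offset": [0, 0, 7], "angular": [0, 0, 0]},
    {"hand": 0.3, "offset": [0, 0, 8], "angular": [0, 0, 0]},
    {"hand": 0.3, "offset": [0, 0, 8], "angular": [0, 0, 0]},
    {"hand": 0.3, "offset": [0, 0, 8], "angular": [0, 0, 0]}
  ]
}}

```text
time: 5.05
tool_pos: [0.5767, -0.1743, 0.1246]
tcp_rot: [-3.09, -0.564, 0.002]
wrist_force: [-0.3, 0.6, -1.8]
width: 0.646
```

{"fn": "drive_tool", "kwargs": {
  "deltas": [
    {"hand": 0.3, "offset": [0, 0, 0], "angular": [0, 0, 0]},
    {"hand": 0.3, "offset": [0, 0, 0], "angular": [0, 0, 0]},
    {"hand": 0.3, "offset": [0, 0, 0], "angular": [0, 0, 0]},
    {"hand": 0.3, "offset": [0, 0, 0], "angular": [0, 0, 0]}
  ]
}}

```text
time: 5.55
tool_pos: [0.5773, -0.1745, 0.1251]
tcp_rot: [-3.091, -0.564, 0.0]
wrist_force: [0.3, 0.3, -2.5]
width: 0.645
```

```bash
cat >heft.py <<'E'
from h import *
w=[]
for i in range(6):
    c=bot.read_camera("scene"); s=bot.read_state(); w.append(s["wrist_force"])
cv2.imwrite("pics/heft%d.png"%int(s["time"]*100),c["frame"])
print(s["time"],s["tool_pos"].round(4),s["width"],np.mean(w,0).round(2),np.std(w,0).round(2),"kg",-np.mean(w,0)[2]/9.81)
E
python3 heft.py
```

```text
5.85 [ 0.5773 -0.1745  0.1253] 0.6512256413694 [ 0.01  0.23 -1.83] [0.22 0.28 0.33] kg 0.18618768699550575
```

The green tin reads about 0.2 kg, so it's a light one. I'll lower it back to the height I lifted it from.

{"fn": "drive_tool", "kwargs": {
  "deltas": [
    {"hand": 0.3, "offset": [0, 0, -2], "angular": [0, 0, 0]},
    {"hand": 0.3, "offset": [0, 0, -4], "angular": [0, 0, 0]},
    {"hand": 0.3, "offset": [0, 0, -6], "angular": [0, 0, 0]},
    {"hand": 0.3, "offset": [0, 0, -7], "angular": [0, 0, 0]},
    {"hand": 0.3, "offset": [0, 0, -7.4], "angular": [0, 0, 0]},
    {"hand": 0.3, "offset": [0, 0, -7.6], "angular": [0, 0, 0]},
    {"hand": 0.3, "offset": [0, 0, -7.7], "angular": [0, 0, 0]},
    {"hand": 0.3, "offset": [0, 0, -7.7], "angular": [0, 0, 0]}
  ]
}}

```text
time: 6.85
tool_pos: [0.5777, -0.1747, 0.0489]
tcp_rot: [3.09, 0.563, 0.002]
wrist_force: [-0.6, 0.1, -2.9]
width: 0.646
```

{"fn": "drive_tool", "kwargs": {
  "deltas": [
    {"hand": 0.3, "offset": [0, 0, -0.1], "angular": [0, 0, 0]},
    {"hand": 0.3, "offset": [0, 0, -0.2], "angular": [0, 0, 0]},
    {"hand": 0.3, "offset": [0, 0, -0.3], "angular": [0, 0, 0]},
    {"hand": 0.3, "offset": [0, 0, -0.3], "angular": [0, 0, 0]},
    {"hand": 0.3, "offset": [0, 0, -0.3], "angular": [0, 0, 0]}
  ]
}}

```text
time: 7.48
tool_pos: [0.5776, -0.1746, 0.047]
tcp_rot: [3.09, 0.564, 0.001]
wrist_force: [-3.8, 0.4, 7.7]
width: 0.65
```

It has touched down (+7.7 N). I'll release and rise, then go to a viewing spot for yellow, at TCP ≈ (0.564,-0.030).

{"fn": "drive_tool", "kwargs": {
  "deltas": [
    {"hand": 0.68, "offset": [0, 0, 0], "angular": [0, 0, 0]},
    {"hand": 0.75, "offset": [0, 0, 0], "angular": [0, 0, 0]},
    {"hand": 0.9, "offset": [0, 0, 0], "angular": [0, 0, 0]},
    {"hand": 1, "offset": [0, 0, 0], "angular": [0, 0, 0]},
    {"hand": 1, "offset": [0, 0, 0], "angular": [0, 0, 0]},
    {"hand": 1, "offset": [0, 0, 2], "angular": [0, 0, 0]},
    {"hand": 1, "offset": [0, 0, 6], "angular": [0, 0, 0]},
    {"hand": 1, "offset": [0, 0, 11], "angular": [0, 0, 0]}
  ]
}}

```text
time: 8.48
tool_pos: [0.5766, -0.1743, 0.1567]
tcp_rot: [-3.09, -0.564, 0.002]
wrist_force: [1.0, -0.1, 0.8]
width: 1.0
```

{"fn": "drive_tool", "kwargs": {
  "deltas": [
    {"hand": 1, "offset": [0, 0, 5], "angular": [0, 0, 0]},
    {"hand": 1, "offset": [-0.3, 3.5, 7.6], "angular": [0, 0, 0]},
    {"hand": 1, "offset": [-0.7, 7.5, 7.6], "angular": [0, 0, 0]},
    {"hand": 1, "offset": [-1, 11, 7.6], "angular": [0, 0, 0]},
    {"hand": 1, "offset": [-1.3, 14.5, 7.6], "angular": [0, 0, 0]},
    {"hand": 1, "offset": [-1.3, 14.5, 7.6], "angular": [0, 0, 0]},
    {"hand": 1, "offset": [-1.3, 14.5, 7.6], "angular": [0, 0, 0]}
  ]
}}

```text
time: 9.35
tool_pos: [0.5646, -0.0298, 0.2325]
tcp_rot: [3.09, 0.564, 0.002]
wrist_force: [-0.1, 0.8, 0.3]
width: 0.999
```

```bash
python3 -c "
from h import *
look('w3','yellow')
cv2.imwrite('pics/s3.png',bot.read_camera('scene')['frame'])"
```

```text
t 9.4 tcp [ 0.5646 -0.0302  0.2322] F [ 0.2  -0.48  0.78]
yellow mat [ 0.3902 -0.1145] 0.0414
circ [325.5 130.5  39.3] exp r 37.1 -> [[ 0.6283 -0.0071]]
circ [479.5 258.5  34.9] exp r 37.1 -> [[ 0.5793 -0.1585]]
circ [ 82.5 149.5  40.4] exp r 37.1 -> [[0.5526 0.1554]]
circ [440.5 367.5  40.4] exp r 37.1 -> [[ 0.4749 -0.1747]]
```

View pics/w3.png

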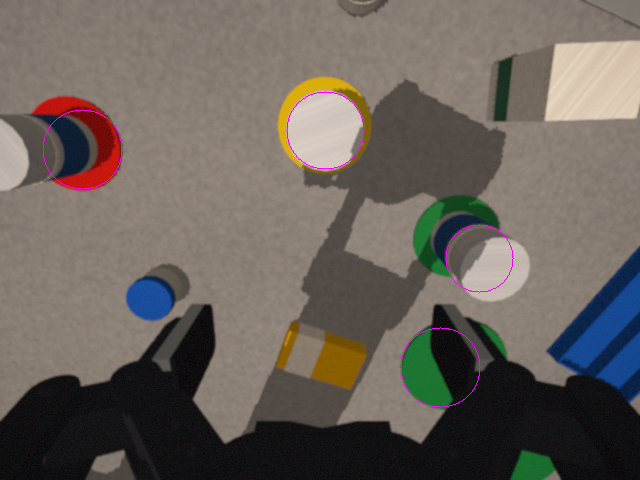

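The green tin stands upright on its mat at about (480,255), and the yellow lid is at (325,130), which gives (0.628,-0.007). Now the yellow grasp.

{"fn": "drive_tool", "kwargs": {
  "deltas": [
    {"hand": 1, "offset": [3, 1.2, 0], "angular": [0, 0, 0]},
    {"hand": 1, "offset": [6.4, 2.4, 0], "angular": [0, 0, 0]},
    {"hand": 1, "offset": [6.4, 2.4, -4], "angular": [0, 0, 0]},
    {"hand": 1, "offset": [6.4, 2.4, -8], "angular": [0, 0, 0]},
    {"hand": 1, "offset": [6.4, 2.4, -12], "angular": [0, 0, 0]},
    {"hand": 1, "offset": [6.4, 2.4, -15], "angular": [0, 0, 0]},
    {"hand": 1, "offset": [6.4, 2.4, -17.5], "angular": [0, 0, 0]},
    {"hand": 1, "offset": [6.4, 2.4, -18.6], "angular": [0, 0, 0]}
  ]
}}

```text
time: 10.45
tool_pos: [0.6271, -0.0066, 0.0433]
tcp_rot: [-3.09, -0.561, 0.005]
wrist_force: [-0.9, 0.5, 0.3]
width: 1.006
```

{"fn": "drive_tool", "kwargs": {
  "deltas": [
    {"hand": 1, "offset": [0, 0, 0], "angular": [0, 0, 0]},
    {"hand": 0.6, "offset": [0, 0, 0], "angular": [0, 0, 0]},
    {"hand": 0.3, "offset": [0, 0, 0], "angular": [0, 0, 0]},
    {"hand": 0.3, "offset": [0, 0, 0], "angular": [0, 0, 0]},
    {"hand": 0.3, "offset": [0, 0, 0], "angular": [0, 0, 0]},
    {"hand": 0.3, "offset": [0, 0, 0], "angular": [0, 0, 0]},
    {"hand": 0.3, "offset": [0, 0, 0], "angular": [0, 0, 0]},
    {"hand": 0.3, "offset": [0, 0, 0], "angular": [0, 0, 0]}
  ],
  "force": 35
}}

```text
time: 11.45
tool_pos: [0.6298, -0.0058, 0.047]
tcp_rot: [3.09, 0.564, 0.005]
wrist_force: [0.3, -2.1, 6.0]
width: 0.645
```

{"fn": "drive_tool", "kwargs": {
  "deltas": [
    {"hand": 0.3, "offset": [0, 0, 0], "angular": [0, 0, 0]},
    {"hand": 0.3, "offset": [0, 0, 1], "angular": [0, 0, 0]},
    {"hand": 0.3, "offset": [0, 0, 3], "angular": [0, 0, 0]},
    {"hand": 0.3, "offset": [0, 0, 5], "angular": [0, 0, 0]},
    {"hand": 0.3, "offset": [0, 0, 7], "angular": [0, 0, 0]},
    {"hand": 0.3, "offset": [0, 0, 8], "angular": [0, 0, 0]},
    {"hand": 0.3, "offset": [0, 0, 8], "angular": [0, 0, 0]},
    {"hand": 0.3, "offset": [0, 0, 8], "angular": [0, 0, 0]}
  ]
}}

```text
time: 12.45
tool_pos: [0.6276, -0.0055, 0.1245]
tcp_rot: [-3.09, -0.564, 0.002]
wrist_force: [0.4, -0.5, -2.9]
width: 0.645
```

{"fn": "drive_tool", "kwargs": {
  "deltas": [
    {"hand": 0.3, "offset": [0, 0, 0], "angular": [0, 0, 0]},
    {"hand": 0.3, "offset": [0, 0, 0], "angular": [0, 0, 0]},
    {"hand": 0.3, "offset": [0, 0, 0], "angular": [0, 0, 0]},
    {"hand": 0.3, "offset": [0, 0, 0], "angular": [0, 0, 0]}
  ]
}}

```text
time: 12.95
tool_pos: [0.6282, -0.0055, 0.1251]
tcp_rot: [-3.091, -0.564, 0.0]
wrist_force: [-0.1, -0.3, -2.9]
width: 0.646
```

```bash
python3 heft.py
```

```text
13.25 [ 0.6283 -0.0055  0.1253] 0.6450380940809567 [ 0.25 -0.3  -2.22] [0.66 0.33 0.45] kg 0.22626567401855605
```

The yellow tin is light as well, about 0.23–0.3 kg. I'll set it back the same way.

{"fn": "drive_tool", "kwargs": {
  "deltas": [
    {"hand": 0.3, "offset": [0, 0, -2], "angular": [0, 0, 0]},
    {"hand": 0.3, "offset": [0, 0, -4], "angular": [0, 0, 0]},
    {"hand": 0.3, "offset": [0, 0, -6], "angular": [0, 0, 0]},
    {"hand": 0.3, "offset": [0, 0, -7], "angular": [0, 0, 0]},
    {"hand": 0.3, "offset": [0, 0, -7.4], "angular": [0, 0, 0]},
    {"hand": 0.3, "offset": [0, 0, -7.6], "angular": [0, 0, 0]},
    {"hand": 0.3, "offset": [0, 0, -7.7], "angular": [0, 0, 0]},
    {"hand": 0.3, "offset": [0, 0, -7.7], "angular": [0, 0, 0]}
  ]
}}

```text
time: 14.25
tool_pos: [0.6288, -0.0055, 0.049]
tcp_rot: [3.09, 0.564, 0.002]
wrist_force: [0.1, -0.6, -2.4]
width: 0.646
```

{"fn": "drive_tool", "kwargs": {
  "deltas": [
    {"hand": 0.3, "offset": [0, 0, -0.1], "angular": [0, 0, 0]},
    {"hand": 0.3, "offset": [0, 0, -0.2], "angular": [0, 0, 0]},
    {"hand": 0.3, "offset": [0, 0, -0.3], "angular": [0, 0, 0]},
    {"hand": 0.3, "offset": [0, 0, -0.3], "angular": [0, 0, 0]},
    {"hand": 0.3, "offset": [0, 0, -0.3], "angular": [0, 0, 0]}
  ]
}}

```text
time: 14.88
tool_pos: [0.6286, -0.0055, 0.0471]
tcp_rot: [3.09, 0.564, 0.001]
wrist_force: [-4.2, 1.5, 7.7]
width: 0.646
```

{"fn": "drive_tool", "kwargs": {
  "deltas": [
    {"hand": 0.68, "offset": [0, 0, 0], "angular": [0, 0, 0]},
    {"hand": 0.75, "offset": [0, 0, 0], "angular": [0, 0, 0]},
    {"hand": 0.9, "offset": [0, 0, 0], "angular": [0, 0, 0]},
    {"hand": 1, "offset": [0, 0, 0], "angular": [0, 0, 0]},
    {"hand": 1, "offset": [0, 0, 0], "angular": [0, 0, 0]},
    {"hand": 1, "offset": [0, 0, 2], "angular": [0, 0, 0]},
    {"hand": 1, "offset": [0, 0, 6], "angular": [0, 0, 0]},
    {"hand": 1, "offset": [0, 0, 11], "angular": [0, 0, 0]}
  ]
}}

```text
time: 15.88
tool_pos: [0.6276, -0.0055, 0.1566]
tcp_rot: [-3.09, -0.564, 0.002]
wrist_force: [0.8, -0.0, 0.8]
width: 1.001
```

{"fn": "drive_tool", "kwargs": {
  "deltas": [
    {"hand": 1, "offset": [0, 0, 5], "angular": [0, 0, 0]},
    {"hand": 1, "offset": [-3.3, 4, 7.6], "angular": [0, 0, 0]},
    {"hand": 1, "offset": [-6.6, 8, 7.6], "angular": [0, 0, 0]},
    {"hand": 1, "offset": [-9.9, 12, 7.6], "angular": [0, 0, 0]},
    {"hand": 1, "offset": [-13.2, 16, 7.6], "angular": [0, 0, 0]},
    {"hand": 1, "offset": [-16.8, 20.4, 7.6], "angular": [0, 0, 0]},
    {"hand": 1, "offset": [-16.8, 20.4, 7.6], "angular": [0, 0, 0]},
    {"hand": 1, "offset": [-16.8, 20.4, 7.6], "angular": [0, 0, 0]}
  ]
}}

```text
time: 16.88
tool_pos: [0.4607, 0.1986, 0.2326]
tcp_rot: [3.09, 0.565, 0.004]
wrist_force: [0.1, -0.8, -0.7]
width: 1.001
```

```bash
python3 -c "
from h import *
look('w4','red')
cv2.imwrite('pics/s4.png',bot.read_camera('scene')['frame']);print(bot.read_state()['q'])"
```

```text
t 16.925 tcp [0.4611 0.1981 0.2323] F [-0.46 -0.09 -0.32]
red mat [0.5272 0.2153] 0.0442
circ [329.5 128.5  39.3] exp r 37.1 -> [[0.5269 0.2192]]
circ [600.5 116.5  33.8] exp r 37.1 -> [[0.6034 0.04  ]]
[ 3.55816319e-01 -6.86210426e-02  1.96575332e+00 -4.25464332e-04
  1.24319519e+00  1.56700440e+00]
```

View pics/w4.png

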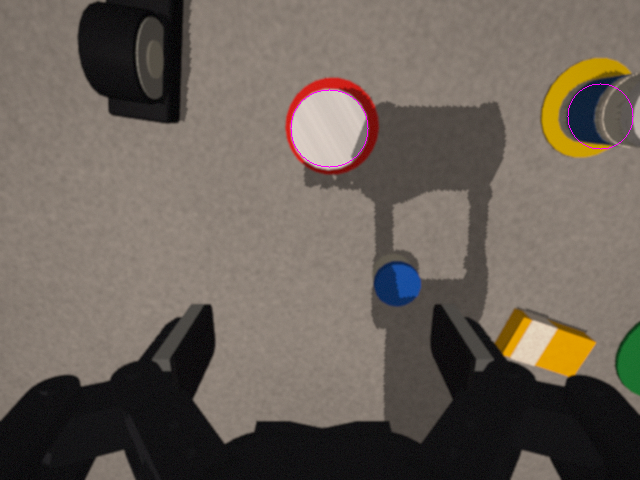

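The yellow tin is upright on its mat at top right. The red lid at (330,128) gives (0.527,0.219), and the mat is at (0.527,0.215). Now I'll grip and heft it.

{"fn": "drive_tool", "kwargs": {
  "deltas": [
    {"hand": 1, "offset": [3, 1, 0], "angular": [0, 0, 0]},
    {"hand": 1, "offset": [6.6, 2.1, 0], "angular": [0, 0, 0]},
    {"hand": 1, "offset": [6.6, 2.1, -4], "angular": [0, 0, 0]},
    {"hand": 1, "offset": [6.6, 2.1, -8], "angular": [0, 0, 0]},
    {"hand": 1, "offset": [6.6, 2.1, -12], "angular": [0, 0, 0]},
    {"hand": 1, "offset": [6.6, 2.1, -15], "angular": [0, 0, 0]},
    {"hand": 1, "offset": [6.6, 2.1, -17.5], "angular": [0, 0, 0]},
    {"hand": 1, "offset": [6.6, 2.1, -18.6], "angular": [0, 0, 0]}
  ]
}}

```text
time: 17.98
tool_pos: [0.526, 0.2178, 0.0433]
tcp_rot: [3.091, 0.56, -0.005]
wrist_force: [-0.5, -0.6, 0.7]
width: 0.995
```

{"fn": "drive_tool", "kwargs": {
  "deltas": [
    {"hand": 1, "offset": [0, 0, 0], "angular": [0, 0, 0]},
    {"hand": 0.6, "offset": [0, 0, 0], "angular": [0, 0, 0]},
    {"hand": 0.3, "offset": [0, 0, 0], "angular": [0, 0, 0]},
    {"hand": 0.3, "offset": [0, 0, 0], "angular": [0, 0, 0]},
    {"hand": 0.3, "offset": [0, 0, 0], "angular": [0, 0, 0]},
    {"hand": 0.3, "offset": [0, 0, 0], "angular": [0, 0, 0]},
    {"hand": 0.3, "offset": [0, 0, 0], "angular": [0, 0, 0]},
    {"hand": 0.3, "offset": [0, 0, 0], "angular": [0, 0, 0]}
  ],
  "force": 38
}}

```text
time: 18.98
tool_pos: [0.5277, 0.2197, 0.047]
tcp_rot: [-3.091, -0.564, -0.005]
wrist_force: [-0.3, -2.5, 6.6]
width: 0.65
```

{"fn": "drive_tool", "kwargs": {
  "deltas": [
    {"hand": 0.3, "offset": [0, 0, 0], "angular": [0, 0, 0]},
    {"hand": 0.3, "offset": [0, 0, 1], "angular": [0, 0, 0]},
    {"hand": 0.3, "offset": [0, 0, 3], "angular": [0, 0, 0]},
    {"hand": 0.3, "offset": [0, 0, 5], "angular": [0, 0, 0]},
    {"hand": 0.3, "offset": [0, 0, 7], "angular": [0, 0, 0]},
    {"hand": 0.3, "offset": [0, 0, 8], "angular": [0, 0, 0]},
    {"hand": 0.3, "offset": [0, 0, 8], "angular": [0, 0, 0]},
    {"hand": 0.3, "offset": [0, 0, 8], "angular": [0, 0, 0]}
  ]
}}

```text
time: 19.98
tool_pos: [0.5252, 0.2192, 0.124]
tcp_rot: [3.09, 0.564, -0.004]
wrist_force: [0.7, 0.3, -7.3]
width: 0.648
```

{"fn": "drive_tool", "kwargs": {
  "deltas": [
    {"hand": 0.3, "offset": [0, 0, 0], "angular": [0, 0, 0]},
    {"hand": 0.3, "offset": [0, 0, 0], "angular": [0, 0, 0]},
    {"hand": 0.3, "offset": [0, 0, 0], "angular": [0, 0, 0]},
    {"hand": 0.3, "offset": [0, 0, 0], "angular": [0, 0, 0]}
  ]
}}

```text
time: 20.48
tool_pos: [0.5263, 0.2195, 0.1252]
tcp_rot: [3.091, 0.564, -0.0]
wrist_force: [-0.2, -0.1, -5.8]
width: 0.644
```

```bash
python3 heft.py
```

```text
20.775 [0.5263 0.2195 0.1253] 0.6443663823246355 [ 0.11  0.05 -6.33] [0.32 0.49 0.49] kg 0.645544347906295
```

The red tin reads about 0.64 kg, so it's the full one. I'll raise it until its underside is about 20 cm above the bench.

{"fn": "drive_tool", "kwargs": {
  "deltas": [
    {"hand": 0.3, "offset": [0, 0, 1], "angular": [0, 0, 0]},
    {"hand": 0.3, "offset": [0, 0, 3], "angular": [0, 0, 0]},
    {"hand": 0.3, "offset": [0, 0, 5.5], "angular": [0, 0, 0]},
    {"hand": 0.3, "offset": [0, 0, 8], "angular": [0, 0, 0]},
    {"hand": 0.3, "offset": [0, 0, 10], "angular": [0, 0, 0]},
    {"hand": 0.3, "offset": [0, 0, 11.3], "angular": [0, 0, 0]},
    {"hand": 0.3, "offset": [0, 0, 11.3], "angular": [0, 0, 0]},
    {"hand": 0.3, "offset": [0, 0, 11.3], "angular": [0, 0, 0]}
  ]
}}

```text
time: 21.78
tool_pos: [0.5256, 0.2192, 0.2372]
tcp_rot: [3.09, 0.564, -0.003]
wrist_force: [0.6, -0.1, -7.3]
width: 0.646
```

{"fn": "drive_tool", "kwargs": {
  "deltas": [
    {"hand": 0.3, "offset": [0, 0, 0], "angular": [0, 0, 0]},
    {"hand": 0.3, "offset": [0, 0, 0], "angular": [0, 0, 0]},
    {"hand": 0.3, "offset": [0, 0, 0], "angular": [0, 0, 0]},
    {"hand": 0.3, "offset": [0, 0, 0], "angular": [0, 0, 0]},
    {"hand": 0.3, "offset": [0, 0, 0], "angular": [0, 0, 0]},
    {"hand": 0.3, "offset": [0, 0, 0], "angular": [0, 0, 0]},
    {"hand": 0.3, "offset": [0, 0, 0], "angular": [0, 0, 0]},
    {"hand": 0.3, "offset": [0, 0, 0], "angular": [0, 0, 0]}
  ]
}}

```text
time: 22.78
tool_pos: [0.5263, 0.2194, 0.2383]
tcp_rot: [-3.091, -0.564, 0.0]
wrist_force: [-0.4, -0.5, -6.9]
width: 0.65
```

```bash
python3 heft.py; cp pics/heft2[1-9]*.png pics/final.png
```

```text
23.075 [0.5263 0.2195 0.2383] 0.646376089065298 [-0.05  0.5  -6.49] [0.54 0.45 0.42] kg 0.6611146030626672
```

View pics/final.png

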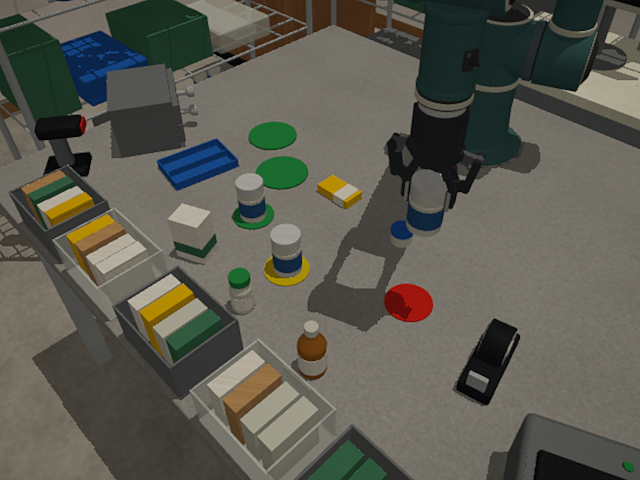

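The final view shows the heavy tin held upright at (427,205), the red mat empty, and both light tins upright on their mats at (250,200) and (287,252). Nothing else has moved, so I'm handing in.

```bash
python3 -c "
from workcell import bot
print(bot.finish_job())"
```

```text
the job is handed in; nothing more can be done
None
```

The heaviest tin is the one from the red mat, and the job was handed in with it held upright and still, its underside about 19–20 cm above the bench.

- **Weights:** I lifted each tin about 8 cm in the order green, yellow, red. They read about 0.19 kg, 0.23 kg and 0.65 kg. Readings scattered by about 0.05 kg, so green's 0.19, just under the stated 0.2 kg minimum, is within the noise.
- **Light tins:** I lowered the green and yellow tins until they touched (about 8 N) before letting go. The last picture shows both upright on their own mats.
- **Last checks:** The grip was steady at the tin's diameter, the held load read about 0.66 kg, and the other things on the bench looked unmoved. The clock read about 23 s of the 72 s allowed.
- **What disagreed:**
  - One move call was refused because I left out a field; nothing moved.
  - My automatic fits for the green and yellow mats locked onto the wrong objects. I didn't use them and relied on the lid positions, which matched the two-camera fixes to about 4 mm or better.

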